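Square a tray of chopsticks into the packing stop

ROBOT

A 6-joint arm with a two-finger parallel gripper is mounted at the origin on the work surface. World frame = base frame: x ahead of the robot, y to its left, z up, the work surface at z = 0. Lengths are in m, angles in rad, forces in N, time in s.
With the tool pointing down it reaches from about 0.35 to 0.85 m from the base axis. Payload 8.1 kg.
Tool frame: the origin (TCP) lies between the finger pads; the fingertips stand 19 mm ahead of it and the grasp point (between the pads) is the TCP; z points along the fingers, y is the direction in which the jaws open and shut (so a half turn about z gives the same grasp; the last joint's range is limited). The gripper opens to 85 mm and grips with 20 to 120 N. Pads are 22 mm wide; open, the fingers measure 114 mm over their backs; the gripper's body (76 mm by 85 mm) begins 54 mm behind the grasp point. The pads swing forward as they close: fully open they stand 13 mm farther back than shut.
Start: joints at [-0.085, 0.13, 1.488, -0, 1.523, -0.085], TCP at [0.6, 0, 0.25] pointing down, gripper open.
Joint ranges: [-2.96, 2.96], [-0.89, 2.26], [0.02, 2.5], [-1.34, 4.48], [0, 2.73], [-2.66, 2.66]. Speed limits (rad/s): [2.39, 2.39, 2.79, 3.14, 3.14, 3.14].

INTERFACE

Orientations are given as a unit quaternion [x, y, z, w].
In Python, from cell import get_obs, camera, calibration, sign_off gives the robot as it stands.
- The arm moves only by the tool drive_tool, never from a script. Its argument "deltas" is one flat list of numbers, 5 for each row, row after row: the closure, from 0 (fully open) to 1 (shut), then the shift along the world's x, y, z in mm, then the turn about the world's z in degrees. A call has 1 to 5 rows; each row is the pose to reach, as a shift and turn from the pose commanded when the call began; what a row does not reach only later rows make up. A row lasts 1/12 s, in which the tool goes at most 41.7 mm and 7.16 degrees, less where a joint would pass 70% of its speed; a pose out of reach is approached as far as the arm can. A call with a gripper value outside its range is refused whole. The fingers move at their own pace and stop on an object; "force" is the grip in N (left out, the last holds). Time passes only in rows, so rows that repeat a pose let the fingers close. It gives the time, the measured TCP pose, the force and the opening at its end, in the units of the state.
- get_obs(): the state, without advancing time (a new reading comes with each control period).
- camera(name): name is "scene" or "side" or "wrist"; returns the picture (400x640x3 uint8, red, green, blue); there is no depth.
- calibration(name): a dict with "fx", "fy", "cx", "cy" (pixels), "k1" (the pictures are not rectified: a ray, as slopes to the right and down, at radius r is drawn at 1 + k1 r^2 times it, then the intrinsics apply), "world_from_camera" (4x4, takes a point from camera to world coordinates); the wrist camera has in their place "hand_eye" (4x4, takes a point from camera to tool coordinates, whose origin is the TCP and whose axes are the flange's). Camera axes: x right, y down, z forward; pixel columns grow to the right and rows downward; lengths in m; the calibration is good to about 2 mm. A picture is of the moment at which its call begins: read the wrist's pose just before it. calibration takes no time and is no camera call.
- sign_off(): hands the job in, once; it reports no verdict.
The state is a dict: "t": time; "q": joint angles; "joint_vel": joint speeds; "joint_torque": joint torques, N m; "eef_pos": TCP position; "eef_rot": TCP orientation; "ft_force": force on the tool from outside, world axes, zero at the start; "torque": the same for the moment, N m; "finger_gap": opening from 0.0 (shut) to 1.0 (fully open).
Only numpy, scipy, OpenCV 4.12 (cv2) and the standard library are available. Lean on these libraries where they do the work, as an engineer would, in place of code of your own. Each camera call takes 0.05 s, during which the arm holds its last target. There are 200 camera calls.

TASK

Two white trays filled with wooden sticks lie in front of the low L-shaped metal stop on the packing table. Push the longer tray along the table into the corner of the stop, so that its long side lies flush against the long rail and its end is up against the short end stop. Only push it, never lift or tip it, and leave the shorter tray and everything else on the table where it is.

Things in the scene. Friction and masses are not known exactly. Their poses are not given: they have to be found in the camera images.
- long_tray: The tray to push: white plastic, 90 x 190 x 35 mm high, filled level with wooden chopsticks (a solid block to the touch, 0.3 to 0.65 kg, slides on the table without rolling). Origin: centre of its underside. Its y axis runs along the 190 mm length, x across the 90 mm width, z up. Starts within 0.3 rad of the stop's yaw.
- stop: L-shaped stop of bare aluminium bar, 22 mm thick, 30 mm high, fixed to the table. Origin: at table height on the long rail's inner face. The rail runs along y from -218 to +212 mm, inner face the plane x = 0, trays on its -x side. The short end stop at its left (+y) end reaches 110 mm towards -x, inner face y = +190 mm. A tray fully home has its centre at x = -45, y = +95 mm in this frame.
- corner (a point): The inner corner of the stop, at table height: where the inner faces of the rail and the end stop meet.
- short_tray: The other tray, to be left alone: same white plastic, 90 x 120 x 35 mm high, filled with short sticks. Origin: centre of its underside; y along the 120 mm length. It lies beside the long tray, to its left or right, at least 20 mm clear of the path of a tray that slides along the rail.
- stamp: Small turned dark-wood hand stamp standing on the table roughly between the two trays, towards the robot: 28 mm across, 58 mm high. Origin: centre of its foot. To be left alone.
- carton_a: White and blue carton of upright chopsticks, 60 x 85 mm, 185 mm high with the sticks, at the left side of the table. Origin: centre of its underside. To be left alone.
- carton_b: A second such carton, same size, in the same row. To be left alone.
- carton_c: A third such carton, same size, in the same row. To be left alone.
- cup: White plastic cup of loose chopsticks at the right side of the table, 80 mm across, 190 mm high with the sticks. Origin: centre of its foot. To be left alone.
- jar: Clear jar with a grey lid at the right side, 52 mm across, 60 mm high. Origin: centre of its foot. To be left alone.
- bundle: Bundle of chopsticks with two paper bands lying on the table beyond the rail, 26 x 200 x 18 mm high. Origin: centre of its underside; y along its length. To be left alone.
Mind the look-alikes: they are no part of the job. Leave any purple, turquoise or yellow look-alike of the long_tray alone.

How it is judged:
By the outcome, as a careful person would: the job done as asked, in the order asked, and still so for the second after the job is handed in, with the robot touching nothing.
It also fails if it takes over 64 s, if anything falls off the work surface, if the arm or the gripper's body presses on something with over 40 N, if the wrist force passes 120 N, or if a joint passes its speed limit or range.

## Working session

There is one attempt and no reset: what is moved stays moved. The work goes in short steps, Python scripts to look and compute and a tool call to move; the robot and the scene stay as the last step left them, time stands still between calls to the robot, and variables do not carry over. Pictures are saved under pics/ and viewed, about 8 in all and at most 12, crops included, and the job is handed in when it is done.

Besides the shell and the picture viewer there is one more tool, called after ">>>" by a JSON object that holds its "name" and its "arguments". drive_tool: Moves the arm, as the interface text tells. Its arguments: {"type":"object","properties":{"deltas":{"type":"array","items":{"type":"number"}},"force":{"type":"number"}},"required":["deltas"]}

```bash
mkdir -p pics
cat > h.py <<'E'
import numpy as np,cv2
from cell import get_obs,camera,calibration,sign_off
def snap(n,f):
    im=camera(n); cv2.imwrite(f'pics/{f}.png',im[:,:,::-1]); return im
def ground(n,px,z,T=None):
    c=calibration(n); K=np.array([[c['fx'],0,c['cx']],[0,c['fy'],c['cy']],[0,0,1.]])
    T=np.array(c['world_from_camera']) if T is None else T
    u=cv2.undistortPoints(np.array(px,float).reshape(-1,1,2),K,np.array([c['k1'],0,0,0.])).reshape(-1,2)
    d=np.c_[u,np.ones(len(u))]@T[:3,:3].T; o=T[:3,3]
    return o+d*((z-o[2])/d[:,2])[:,None]
def proj(n,P,T=None):
    c=calibration(n); K=np.array([[c['fx'],0,c['cx']],[0,c['fy'],c['cy']],[0,0,1.]])
    T=np.array(c['world_from_camera']) if T is None else T
    I=np.linalg.inv(T); r=cv2.Rodrigues(I[:3,:3])[0]
    return cv2.projectPoints(np.array(P,float),r,I[:3,3],K,np.array([c['k1'],0,0,0.]))[0].reshape(-1,2)
E
python3 -c "
from h import *
a=snap('scene','s0');b=snap('side','d0')
for n in('scene','side'): print(calibration(n))
print(get_obs())"
```

```text
{'fx': 370.6963074980047, 'fy': 370.6963074980047, 'cx': 320.9665653722499, 'cy': 201.17541966059278, 'k1': -0.06844670233986766, 'world_from_camera': array([[-0.89133545,  0.33030055, -0.31051999,  0.88781297],
       [ 0.45308326,  0.67228495, -0.58544727,  0.67571715],
       [ 0.01538436, -0.66252131, -0.74888506,  0.87990336],
       [ 0.        ,  0.        ,  0.        ,  1.        ]])}
{'fx': 440.31316375680007, 'fy': 440.31316375680007, 'cx': 324.21529597796246, 'cy': 199.25076962894104, 'k1': 0.030131939464484017, 'world_from_camera': array([[-0.92563917, -0.26842042,  0.26672572,  0.18079903],
       [-0.37834843,  0.64405397, -0.66486611,  0.80029515],
       [ 0.00667789, -0.71634137, -0.69771803,  0.89350484],
       [ 0.        ,  0.        ,  0.        ,  1.        ]])}
{'t': 0.1, 'q': array([-8.53739117e-02,  1.31122312e-01,  1.48916767e+00,  1.86186952e-05,
        1.52301718e+00, -8.53912887e-02]), 'joint_vel': array([-0.00134336, -0.00224069, -0.00078312, -0.0001646 ,  0.00193307,
        0.0012241 ]), 'joint_torque': array([ 1.52257860e-03, -5.70947063e+01, -5.01941299e+01, -1.80579236e-04,
        8.16394575e-03,  5.26326357e-05]), 'eef_pos': array([5.99531356e-01, 8.45572196e-05, 2.49328896e-01]), 'eef_rot': array([ 7.07100698e-01,  7.07112345e-01, -5.45156409e-04, -6.61645320e-04]), 'ft_force': array([ 0.19035322, -0.47998923, -1.85536412]), 'torque': array([-0.00767877, -0.00347838,  0.02658664]), 'finger_gap': 1.0037300492087309}
```

View pics/s0.png

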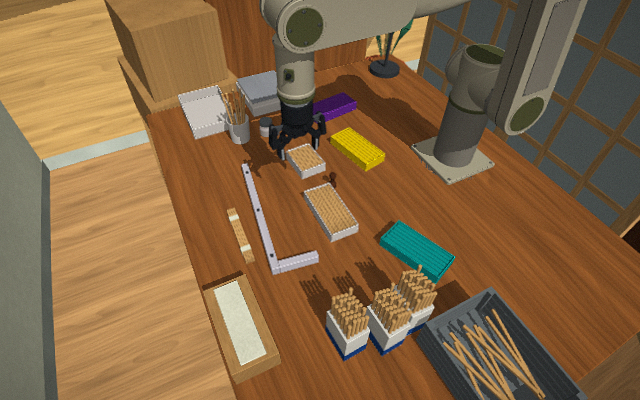

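View pics/d0.png

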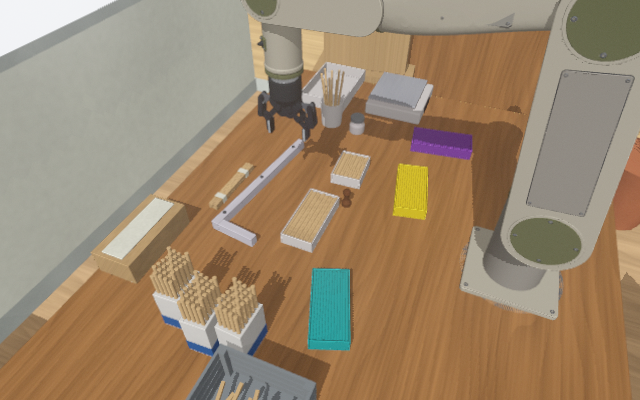

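The long white tray is at scene (331,211) and side (310,219). The short white tray is at scene (305,160), and the stamp at scene (332,180), between them. The yellow (357,148), turquoise (417,250) and purple trays are look-alikes. The longer white tray matches the description; next I'll check it in an enlarged crop.

```bash
python3 -c "
import cv2
a=cv2.imread('pics/s0.png')[130:280,225:375];b=cv2.imread('pics/d0.png')[130:260,200:360]
cv2.imwrite('pics/c1.png',cv2.resize(a,(600,600),interpolation=cv2.INTER_CUBIC))
cv2.imwrite('pics/c2.png',cv2.resize(b,(720,585),interpolation=cv2.INTER_CUBIC))"
```

```text
(no output)
```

View pics/c1.png

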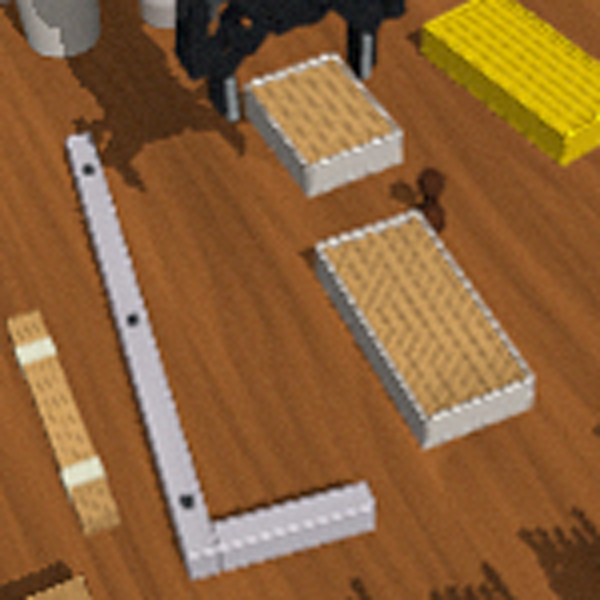

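View pics/c2.png

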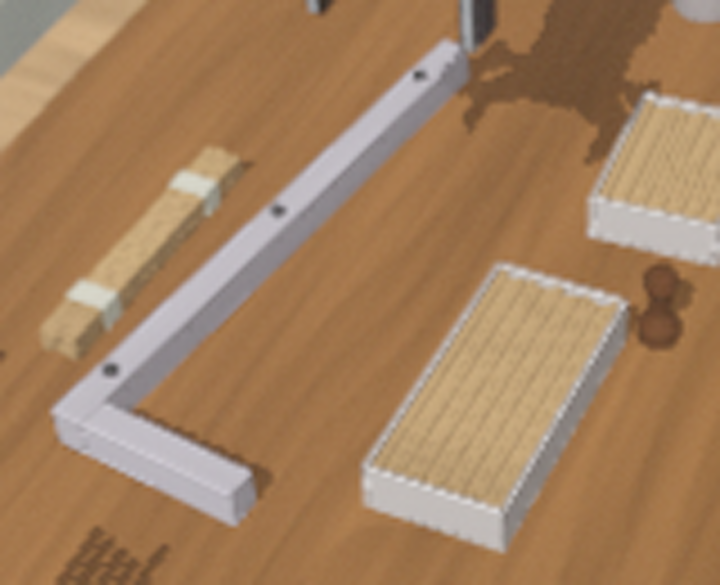

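```bash
cat > m.py <<'E'
from h import *
np.set_printoptions(precision=4,suppress=True)
S=lambda p:np.array(p)/4+[225,130]-.4
D=lambda p:np.array(p)/4.5+[200,130]-.4
for n,f,t,s,sh,st in (('scene',S,[(318,246),(415,213),(533,381),(427,416)],[(90,135),(212,525),(368,484)],[(245,92),(335,57),(403,130),(308,166)],[(432,218)]),
           ('side',D,[(498,265),(628,300),(505,512),(367,468)],[(468,55),(105,402),(252,468)],[(650,95),(592,205)],[(660,330)])):
    P=ground(n,f(t),.035);Q=ground(n,f(s),.03)
    print(n,'tray',P[:,:2].tolist(),'c',P.mean(0)[:2],'sizes',[np.linalg.norm(P[i]-P[(i+1)%4]) for i in range(4)])
    a=(P[3]-P[0]+P[2]-P[1]);print(' yaw',np.arctan2(-a[0],a[1]))
    r=Q[1]-Q[0];e=Q[2]-Q[1]
    print(' stop',Q[:,:2].tolist(),np.linalg.norm(r),np.linalg.norm(e),'yaw',np.arctan2(-r[0],r[1]),np.arctan2(-e[1],-e[0]))
    print(' short',ground(n,f(sh),.035)[:,:2].tolist(),'stamp',ground(n,f(st),.01)[:,:2])
E
python3 m.py
```

```text
scene tray [[0.5656668777793155, -0.045342625426833316], [0.48106169411290606, -0.04388451091945056], [0.48320370707524746, 0.1436077734395057], [0.5665956199069784, 0.13729413599212992]] c [0.5241 0.0479] sizes [np.float64(0.08461774755418339), np.float64(0.18750451971531393), np.float64(0.08363057541086222), np.float64(0.18263912281750314)]
 yaw -0.00829625416748234
 stop [[0.6814465471006199, -0.24966544315806483], [0.736545246153818, 0.15041814148509747], [0.6281106687111938, 0.16725642014222852]] 0.403859804063585 0.10973415700362243 yaw -0.1368570815340933 -0.15405473939172967
 short [[0.5448318231350362, -0.23710483165763163], [0.4550302605226442, -0.24529113921011592], [0.4448164603974692, -0.13457688082755181], [0.5348240616200168, -0.1301025508334812]] stamp [[ 0.4592 -0.054 ]]
side tray [[0.5626065485330576, -0.0433211668987703], [0.47472534466285277, -0.045110077326998566], [0.47736438200055303, 0.1425385000052447], [0.5635663756159679, 0.14276450470516233]] c [0.5196 0.0492] sizes [np.float64(0.08789940952132003), np.float64(0.1876671337578444), np.float64(0.08620228988487724), np.float64(0.18608814697426526)]
 yaw -0.009629176881720726
 stop [[0.6735317923857085, -0.2438080981191152], [0.7326546290611857, 0.151694749780667], [0.6269975229119119, 0.1643141495438859]] 0.39989750250957234 0.10640805105922599 yaw -0.14838894641117792 -0.11887417960589289
 short [[0.5342546855615367, -0.24474661989355695], [0.5287096969946217, -0.1203451958918974]] stamp [[ 0.4548 -0.0519]]
```

Two views agree:

| Item | Scene and side estimate |
|---|---|
| Long tray centre | (0.522, 0.048) |
| Long tray yaw | about -0.01 |
| Long tray size | about 88 x 187 mm, against 90 x 190 given |
| Stop corner | (0.734, 0.151) |
| Stop yaw | about -0.14 |

I'll go behind the tray's near side with the gripper open and the jaws parallel to the rail, for a two-point push.

>>> {"name": "drive_tool", "arguments": {"deltas": [0, -33, 12, 0, 7, 0, -66, 24, 0, 14, 0, -99, 36, 0, 21, 0, -132, 48, 0, 28, 0, -163, 58, 0, 35]}}

```text
t: 0.52
eef_pos: [0.435, 0.0586, 0.2494]
eef_rot: [0.459, 0.888, -0.0, -0.001]
ft_force: [-0.6, 0.9, -0.0]
finger_gap: 0.999
```

>>> {"name": "drive_tool", "arguments": {"deltas": [0, 0, 0, 0, 7, 0, 0, 0, 0, 14, 0, 0, 0, 0, 21, 0, 0, 0, 0, 28, 0, 0, 0, 0, 35]}}

```text
t: 0.93
eef_pos: [0.4367, 0.0581, 0.25]
eef_rot: [0.171, 0.985, -0.0, -0.0]
ft_force: [0.1, -0.1, 0.2]
finger_gap: 1.002
```

>>> {"name": "drive_tool", "arguments": {"deltas": [0, 0, 0, -35, 6, 0, 0, 0, -70, 12, 0, 0, 0, -100, 12, 0, 0, 0, -130, 12, 0, 0, 0, -130, 12]}}

```text
t: 1.35
eef_pos: [0.4321, 0.0579, 0.1137]
eef_rot: [0.07, 0.998, -0.0, -0.005]
ft_force: [-1.5, -0.1, -1.8]
finger_gap: 1.002
```

```bash
cat >> h.py <<'E'
from scipy.spatial.transform import Rotation as R
def wristT():
    o=get_obs(); T=np.eye(4); T[:3,:3]=R.from_quat(o['eef_rot']).as_matrix(); T[:3,3]=o['eef_pos']
    return T@np.array(calibration('wrist')['hand_eye'])
E
python3 -c "
from h import *
print(wristT().round(3)); o=get_obs(); print(o['eef_pos'],R.from_quat(o['eef_rot']).as_matrix().round(3),o['t'])
im=snap('wrist','w0'); s=snap('side','d1')
cv2.imwrite('pics/c3.png',np.vstack([im[:,:,::-1][::1],])[...] )"
```

```text
[[ 0.14   0.94   0.311  0.349]
 [ 0.99  -0.132 -0.046  0.068]
 [-0.002  0.314 -0.949  0.238]
 [ 0.     0.     0.     1.   ]]
[0.43214004 0.05794254 0.11368751] [[-0.99   0.139 -0.011]
 [ 0.139  0.99  -0.   ]
 [ 0.011 -0.002 -1.   ]] 1.35
```

View pics/w0.png

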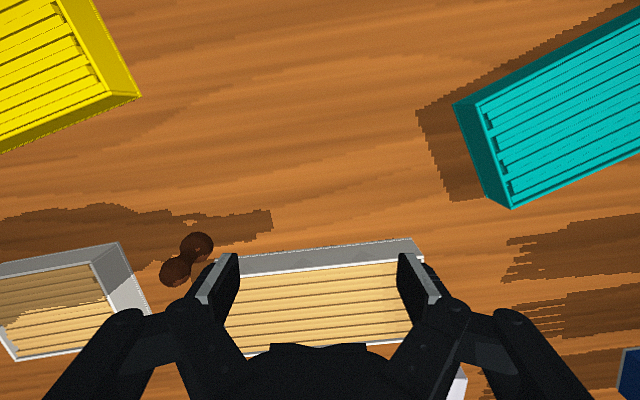

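The wrist view shows the tray's near side from about (215,270) to (425,245). The stamp is at (185,260), left of the right-hand finger. I'll check both positions before lowering.

```bash
python3 -c "
from h import *
np.set_printoptions(precision=4,suppress=True)
T=wristT()
print('near top edge',ground('wrist',[(240,274),(395,257),(425,255)],.035,T)[:,:2])
print('near bottom',ground('wrist',[(240,258),(415,239)],.0,T)[:,:2])
print('stamp top/foot',ground('wrist',[(197,240)],.0+.05,T)[:,:2],ground('wrist',[(175,272)],.01,T)[:,:2])
print('turq,yellow',ground('wrist',[(512,209),(455,105),(140,97)],.03,T)[:,:2])
"
```

```text
near top edge [[ 0.4824 -0.0191]
 [ 0.4843  0.1165]
 [ 0.4859  0.142 ]]
near bottom [[ 0.4859 -0.0295]
 [ 0.4891  0.145 ]]
stamp top/foot [[ 0.4382 -0.039 ]] [[ 0.4868 -0.0922]]
turq,yellow [[ 0.4556  0.2155]
 [ 0.3667  0.1675]
 [ 0.3292 -0.0588]]
```

>>> {"name": "drive_tool", "arguments": {"deltas": [0, 0, 0, -35, 0, 0, 0, 0, -65, 0, 0, 0, 0, -85, 0, 0, 0, 0, -96, 0, 0, 0, 0, -96, 0]}}

```text
t: 1.87
eef_pos: [0.4368, 0.058, 0.024]
eef_rot: [0.07, 0.998, -0.0, -0.001]
ft_force: [-0.5, -0.5, -0.0]
finger_gap: 0.999
```

>>> {"name": "drive_tool", "arguments": {"deltas": [0, 5, -0.7, 0, 0, 0, 10, -1.4, 0, 0, 0, 15, -2.1, 0, 0, 0, 20, -2.8, 0, 0, 0, 25, -3.5, 0, 0]}}

```text
t: 2.28
eef_pos: [0.463, 0.0546, 0.0253]
eef_rot: [0.07, 0.998, 0.0, 0.0]
ft_force: [-5.8, 2.3, 3.9]
finger_gap: 0.999
```

>>> {"name": "drive_tool", "arguments": {"deltas": [0, 5, -0.7, 0, 0, 0, 10, -1.4, 0, 0, 0, 15, -2.1, 0, 0, 0, 20, -2.8, 0, 0, 0, 25, -3.5, 0, 0]}}

```text
t: 2.7
eef_pos: [0.4864, 0.0513, 0.0243]
eef_rot: [0.07, 0.998, 0.0, -0.001]
ft_force: [-10.2, 1.5, 8.7]
finger_gap: 1.001
```

```bash
python3 -c "
from h import *
b=snap('scene','s2')[130:280,225:375]; a=snap('side','d2')[100:260,180:380]
print(get_obs()['ft_force'])
cv2.imwrite('pics/c4.png',np.hstack([cv2.resize(b[:,:,::-1],(390,390)),cv2.resize(a[:,:,::-1],(400,390))[:, :]]))"
```

```text
[-0.90921086 -0.04739156  1.81587373]
```

View pics/c4.png

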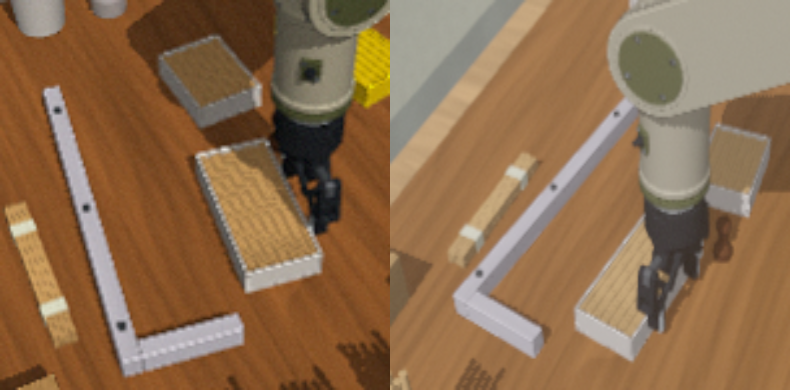

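The tray is turning square to the rail and nothing else has moved. About 125 mm remains to the rail, so I'll keep pushing along the stop's x, raised a few mm.

>>> {"name": "drive_tool", "arguments": {"deltas": [0, 5, -0.7, 3, 0, 0, 11, -1.5, 3, 0, 0, 17, -2.4, 3, 0, 0, 23, -3.2, 3, 0, 0, 30, -4.2, 3, 0]}}

```text
t: 3.22
eef_pos: [0.5172, 0.0468, 0.0273]
eef_rot: [0.07, 0.998, 0.0, -0.001]
ft_force: [-5.9, -0.1, 2.0]
finger_gap: 0.998
```

>>> {"name": "drive_tool", "arguments": {"deltas": [0, 7, -1, 0, 0, 0, 14, -2, 0, 0, 0, 21, -3, 0, 0, 0, 28, -4, 0, 0, 0, 35, -5, 0, 0]}}

```text
t: 3.63
eef_pos: [0.5526, 0.0417, 0.0273]
eef_rot: [0.07, 0.998, 0.0, -0.0]
ft_force: [-4.6, 1.5, 2.5]
finger_gap: 0.999
```

>>> {"name": "drive_tool", "arguments": {"deltas": [0, 7, -1, 0, 0, 0, 14, -2, 0, 0, 0, 21, -3, 0, 0, 0, 28, -4, 0, 0, 0, 32, -4.5, 0, 0]}}

```text
t: 4.05
eef_pos: [0.5851, 0.0371, 0.0274]
eef_rot: [0.07, 0.998, -0.0, 0.0]
ft_force: [-5.7, 0.5, 2.7]
finger_gap: 1.003
```

```bash
python3 -c "
from h import *
a=snap('scene','s3')[150:280,240:370]
o=get_obs();print(o['ft_force'],o['eef_pos'])
cv2.imwrite('pics/c5.png',cv2.resize(a[:,:,::-1],(590,590),interpolation=2))"
```

```text
[ 0.2227553  -0.38356067  0.88592593] [0.58566512 0.03699929 0.02752469]
```

View pics/c5.png

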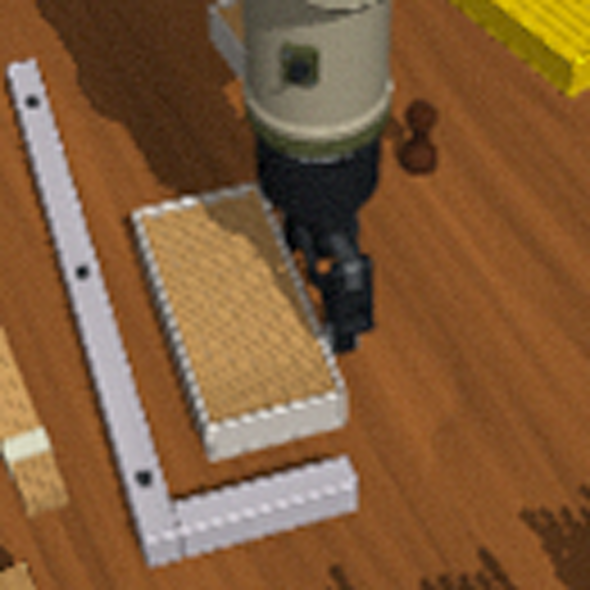

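The tray is parallel to the rail with a gap of about 30 mm, and it clears the end stop. I'll approach slowly.

>>> {"name": "drive_tool", "arguments": {"deltas": [0, 5, -0.7, 0, 0, 0, 10, -1.4, 0, 0, 0, 14, -2, 0, 0, 0, 18, -2.5, 0, 0, 0, 21, -3, 0, 0]}}

```text
t: 4.52
eef_pos: [0.6051, 0.0343, 0.0272]
eef_rot: [0.07, 0.998, -0.0, -0.0]
ft_force: [-5.7, 1.3, 3.1]
finger_gap: 1.001
```

>>> {"name": "drive_tool", "arguments": {"deltas": [0, 1, -0.1, 0, 0, 0, 2, -0.3, 0, 0, 0, 3, -0.4, 0, 0, 0, 4, -0.6, 0, 0, 0, 5, -0.7, 0, 0]}}

```text
t: 4.93
eef_pos: [0.6097, 0.0337, 0.0273]
eef_rot: [0.07, 0.998, 0.0, -0.0]
ft_force: [-5.9, 1.5, 3.1]
finger_gap: 1.0
```

>>> {"name": "drive_tool", "arguments": {"deltas": [0, 1, -0.1, 0, 0, 0, 2, -0.3, 0, 0, 0, 2.5, -0.3, 0, 0, 0, 3, -0.4, 0, 0, 0, 3, -0.4, 0, 0]}}

```text
t: 5.35
eef_pos: [0.6128, 0.0333, 0.0273]
eef_rot: [0.07, 0.998, 0.0, -0.0]
ft_force: [-4.7, 0.5, 3.1]
finger_gap: 1.006
```

>>> {"name": "drive_tool", "arguments": {"deltas": [0, 1, -0.1, 0, 0, 0, 1.5, -0.2, 0, 0, 0, 2, -0.3, 0, 0, 0, 2.5, -0.3, 0, 0, 0, 3, -0.4, 0, 0]}}

```text
t: 5.77
eef_pos: [0.6157, 0.0329, 0.0273]
eef_rot: [0.07, 0.998, 0.0, -0.0]
ft_force: [-5.4, 0.3, 3.4]
finger_gap: 1.001
```

>>> {"name": "drive_tool", "arguments": {"deltas": [0, 0.5, -0.1, 0, 0, 0, 1, -0.1, 0, 0, 0, 1.5, -0.2, 0, 0, 0, 2, -0.3, 0, 0, 0, 2, -0.3, 0, 0]}}

```text
t: 6.18
eef_pos: [0.6175, 0.0327, 0.0273]
eef_rot: [0.07, 0.998, 0.0, -0.001]
ft_force: [-6.9, 1.0, 4.7]
finger_gap: 0.999
```

>>> {"name": "drive_tool", "arguments": {"deltas": [0, 0.5, -0.1, 0, 0, 0, 1, -0.1, 0, 0, 0, 1.5, -0.2, 0, 0, 0, 2, -0.3, 0, 0, 0, 2, -0.3, 0, 0]}}

```text
t: 6.6
eef_pos: [0.6176, 0.0327, 0.0272]
eef_rot: [0.07, 0.998, 0.0, -0.003]
ft_force: [-17.9, 1.7, 13.7]
finger_gap: 0.999
```

>>> {"name": "drive_tool", "arguments": {"deltas": [0, 0.5, -0.1, 0, 0, 0, 1, -0.1, 0, 0, 0, 1.5, -0.2, 0, 0, 0, 2, -0.3, 0, 0, 0, 2, -0.3, 0, 0]}}

```text
t: 7.02
eef_pos: [0.6178, 0.0328, 0.0271]
eef_rot: [0.07, 0.998, 0.0, -0.005]
ft_force: [-28.5, 3.5, 22.2]
finger_gap: 1.002
```

Contact with the rail: the force rose to 28 N while the tool stood still. I'll back off, lift and look.

>>> {"name": "drive_tool", "arguments": {"deltas": [0, -10, 1, 0, 0, 0, -30, 4, 0, 0, 0, -30, 4, 40, 0, 0, -30, 4, 80, 0, 0, -30, 4, 120, 0]}}

```text
t: 7.43
eef_pos: [0.5913, 0.0359, 0.148]
eef_rot: [0.07, 0.998, -0.0, -0.0]
ft_force: [1.5, 0.3, 0.7]
finger_gap: 0.999
```

>>> {"name": "drive_tool", "arguments": {"deltas": [1, -20, -35, 20, 0, 1, -20, -70, 20, 0, 1, -20, -100, 20, 0, 1, -20, -125, 20, 0, 1, -20, -125, 20, 0]}}

```text
t: 7.85
eef_pos: [0.5727, -0.0938, 0.1684]
eef_rot: [0.072, 0.997, -0.001, 0.002]
ft_force: [0.4, -0.3, 0.3]
finger_gap: 0.304
```

```bash
python3 -c "
from h import *
a=snap('scene','s4')[150:280,240:370];b=snap('side','d4')[130:260,200:360]
o=get_obs();print(o['ft_force'],o['eef_pos'],o['t'])
cv2.imwrite('pics/c6.png',cv2.resize(a[:,:,::-1],(585,585),interpolation=2))"
```

```text
[-1.04515231 -0.26815163 -0.2224873 ] [ 0.57251833 -0.09018161  0.16772599] 7.95
```

View pics/c6.png

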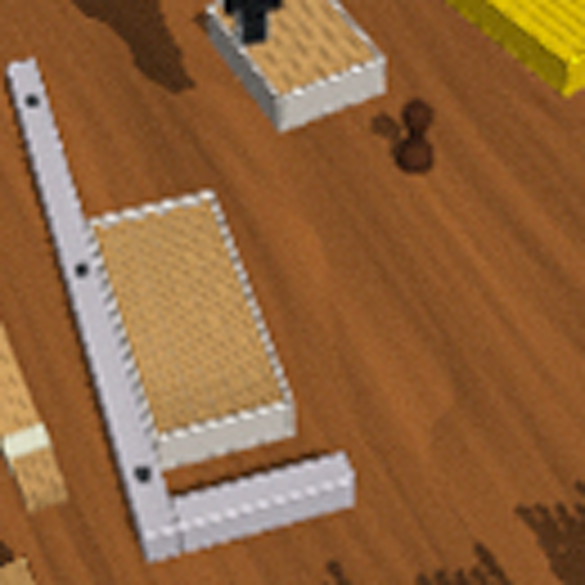

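The tray is flush with the rail. Its top corners in the crop are (90,222), (212,195), (293,405) and (158,437), and a gap remains to the end stop.

```bash
python3 -c "
from h import *
np.set_printoptions(precision=4,suppress=True)
p=np.array([(90,222),(212,195),(293,405),(158,437)])/4.5+[240,150]-.4
P=ground('scene',p,.035)[:,:2];print(P,P.mean(0),(P[0]+P[1])/2)
th=-.14
print('stop-frame rel corner',(P-[.734,.151])@np.array([[np.cos(th),-np.sin(th)],[np.sin(th),np.cos(th)]]))"
```

```text
[[ 0.7016 -0.0756]
 [ 0.6174 -0.0621]
 [ 0.643   0.1227]
 [ 0.727   0.1079]] [0.6723 0.0232] [ 0.6595 -0.0688]
stop-frame rel corner [[-0.0004 -0.2289]
 [-0.0858 -0.2272]
 [-0.0862 -0.0407]
 [-0.0009 -0.0436]]
```

>>> {"name": "drive_tool", "arguments": {"deltas": [1, 40, -12, 0, 0, 1, 81, -25, 0, 0, 1, 81, -25, -35, 0, 1, 81, -25, -70, 0, 1, 81, -25, -70, 0]}}

```text
t: 8.37
eef_pos: [0.6491, -0.1117, 0.0886]
eef_rot: [0.069, 0.998, 0.001, -0.006]
ft_force: [-2.3, 1.1, -1.8]
finger_gap: -0.001
```

>>> {"name": "drive_tool", "arguments": {"deltas": [1, 0, 0, -30, 0, 1, 0, 0, -50, 0, 1, 0, 0, -60, 0, 1, 0, 0, -68, 0, 1, 0, 0, -68, 0]}}

```text
t: 8.78
eef_pos: [0.6523, -0.1133, 0.0286]
eef_rot: [0.069, 0.998, 0.0, -0.001]
ft_force: [0.0, 0.3, -1.2]
finger_gap: -0.0
```

>>> {"name": "drive_tool", "arguments": {"deltas": [1, 0.7, 5, 0, 0, 1, 1.4, 10, 0, 0, 1, 2.1, 15, 0, 0, 1, 2.8, 20, 0, 0, 1, 3.5, 25, 0, 0]}}

```text
t: 9.2
eef_pos: [0.6572, -0.0886, 0.0303]
eef_rot: [0.07, 0.998, -0.0, 0.001]
ft_force: [-1.5, -7.6, 4.6]
finger_gap: -0.006
```

>>> {"name": "drive_tool", "arguments": {"deltas": [1, 0.7, 5, 0, 0, 1, 1.4, 10, 0, 0, 1, 2.1, 15, 0, 0, 1, 2.8, 20, 0, 0, 1, 3.5, 25, 0, 0]}}

```text
t: 9.62
eef_pos: [0.6606, -0.0651, 0.0303]
eef_rot: [0.07, 0.998, -0.001, 0.001]
ft_force: [-1.4, -6.1, 3.5]
finger_gap: 0.0
```

>>> {"name": "drive_tool", "arguments": {"deltas": [1, 0.1, 1, 0, 0, 1, 0.3, 2, 0, 0, 1, 0.4, 3, 0, 0, 1, 0.6, 4, 0, 0, 1, 0.7, 5, 0, 0]}}

```text
t: 10.03
eef_pos: [0.6613, -0.0604, 0.0303]
eef_rot: [0.07, 0.998, -0.001, 0.001]
ft_force: [-1.2, -6.9, 4.6]
finger_gap: -0.002
```

>>> {"name": "drive_tool", "arguments": {"deltas": [1, 0.1, 1, 0, 0, 1, 0.2, 1.5, 0, 0, 1, 0.3, 2, 0, 0, 1, 0.4, 2.5, 0, 0, 1, 0.4, 3, 0, 0]}}

```text
t: 10.45
eef_pos: [0.6617, -0.0574, 0.0303]
eef_rot: [0.07, 0.998, -0.001, 0.001]
ft_force: [-0.8, -6.8, 4.3]
finger_gap: -0.0
```

>>> {"name": "drive_tool", "arguments": {"deltas": [1, 0.1, 1, 0, 0, 1, 0.2, 1.5, 0, 0, 1, 0.3, 2, 0, 0, 1, 0.4, 2.5, 0, 0, 1, 0.4, 3, 0, 0]}}

```text
t: 10.87
eef_pos: [0.6621, -0.0544, 0.0303]
eef_rot: [0.07, 0.998, -0.001, 0.001]
ft_force: [-0.7, -5.6, 3.9]
finger_gap: 0.001
```

>>> {"name": "drive_tool", "arguments": {"deltas": [1, 0.1, 1, 0, 0, 1, 0.2, 1.5, 0, 0, 1, 0.3, 2, 0, 0, 1, 0.4, 2.5, 0, 0, 1, 0.4, 3, 0, 0]}}

```text
t: 11.28
eef_pos: [0.6625, -0.0513, 0.0303]
eef_rot: [0.07, 0.998, -0.001, 0.001]
ft_force: [-0.9, -6.0, 3.1]
finger_gap: -0.003
```

>>> {"name": "drive_tool", "arguments": {"deltas": [1, 0.1, 0.5, 0, 0, 1, 0.1, 1, 0, 0, 1, 0.2, 1.5, 0, 0, 1, 0.3, 2, 0, 0, 1, 0.3, 2.2, 0, 0]}}

```text
t: 11.7
eef_pos: [0.6628, -0.0492, 0.0303]
eef_rot: [0.07, 0.998, -0.001, 0.001]
ft_force: [-1.8, -8.0, 4.3]
finger_gap: 0.003
```

>>> {"name": "drive_tool", "arguments": {"deltas": [1, 0.1, 0.5, 0, 0, 1, 0.1, 1, 0, 0, 1, 0.2, 1.5, 0, 0, 1, 0.3, 2, 0, 0, 1, 0.3, 2.2, 0, 0]}}

```text
t: 12.12
eef_pos: [0.6629, -0.049, 0.0304]
eef_rot: [0.07, 0.998, -0.002, 0.001]
ft_force: [-3.0, -16.1, 4.9]
finger_gap: 0.003
```

End-stop contact. I'll press a little more, then back off and lift.

>>> {"name": "drive_tool", "arguments": {"deltas": [1, 0.1, 0.5, 0, 0, 1, 0.1, 1, 0, 0, 1, 0.2, 1.5, 0, 0, 1, 0.2, 1.5, 0, 0]}}

```text
t: 12.45
eef_pos: [0.6629, -0.0489, 0.0304]
eef_rot: [0.071, 0.998, -0.003, 0.0]
ft_force: [-4.5, -20.6, 6.1]
finger_gap: 0.003
```

>>> {"name": "drive_tool", "arguments": {"deltas": [1, -1, -8, 0, 0, 1, -4, -30, 0, 0, 1, -4, -30, 40, 0, 1, -4, -30, 80, 0, 1, -4, -30, 120, 0]}}

```text
t: 12.87
eef_pos: [0.6576, -0.074, 0.1495]
eef_rot: [0.07, 0.998, 0.0, -0.001]
ft_force: [0.4, 0.2, 0.3]
finger_gap: 0.001
```

>>> {"name": "drive_tool", "arguments": {"deltas": [1, -35, -15, 20, 0, 1, -70, -30, 20, 0, 1, -100, -40, 20, 0, 1, -100, -40, 20, 0]}}

```text
t: 13.2
eef_pos: [0.5534, -0.1149, 0.168]
eef_rot: [0.07, 0.998, 0.0, -0.002]
ft_force: [-1.6, 0.3, -1.8]
finger_gap: 0.001
```

```bash
python3 -c "
from h import *
a=snap('scene','s5')[160:280,240:360];b=snap('side','d5')[130:250,200:320]
o=get_obs();print(o['ft_force'],o['eef_pos'],o['t'])
f=lambda x:cv2.resize(x[:,:,::-1],(400,400),interpolation=2)
cv2.imwrite('pics/c7.png',np.hstack([f(a),f(b)]))"
```

```text
[ 0.34673642 -0.52639445  0.02655434] [ 0.5577688  -0.11411968  0.16928372] 13.3
```

View pics/c7.png

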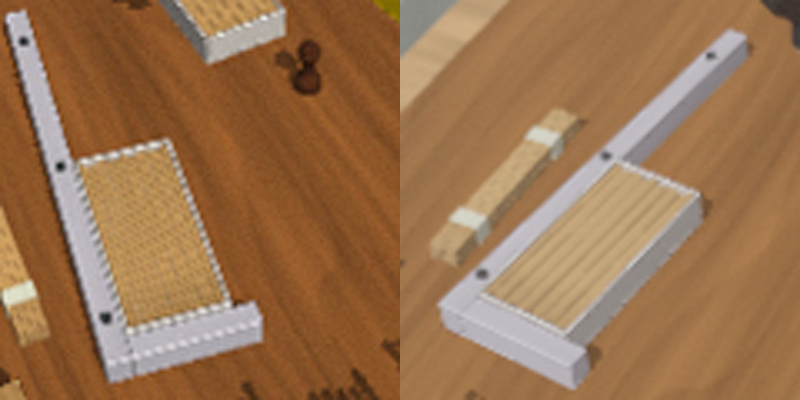

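The tray sits in the corner in both views: scene crop (155,235), side crop (590,250). I'll press the long side once more, because the end push could have opened a small angle at the rail.

>>> {"name": "drive_tool", "arguments": {"deltas": [0, 6, 38, 0, 0, 0, 12, 76, 0, 0, 0, 18, 114, 0, 0, 0, 24, 152, 0, 0, 0, 30, 189, 0, 0]}}

```text
t: 13.72
eef_pos: [0.5899, 0.0777, 0.1697]
eef_rot: [0.07, 0.998, 0.0, 0.001]
ft_force: [0.1, -0.5, -0.5]
finger_gap: 0.71
```

>>> {"name": "drive_tool", "arguments": {"deltas": [0, 0, 0, -35, 0, 0, 0, 0, -70, 0, 0, 0, 0, -105, 0, 0, 0, 0, -130, 0, 0, 0, 0, -143, 0]}}

```text
t: 14.13
eef_pos: [0.5868, 0.076, 0.0219]
eef_rot: [0.069, 0.998, -0.0, -0.003]
ft_force: [-0.1, -0.1, -0.8]
finger_gap: 1.002
```

>>> {"name": "drive_tool", "arguments": {"deltas": [0, 6, -0.8, 0, 0, 0, 12, -1.7, 0, 0, 0, 18, -2.5, 0, 0, 0, 24, -3.4, 0, 0, 0, 29, -4.1, 0, 0]}}

```text
t: 14.55
eef_pos: [0.6206, 0.0705, 0.0288]
eef_rot: [0.07, 0.998, 0.0, 0.002]
ft_force: [0.8, -0.1, 0.5]
finger_gap: 1.004
```

>>> {"name": "drive_tool", "arguments": {"deltas": [0, 0.5, -0.1, 0, 0, 0, 1, -0.1, 0, 0, 0, 1.5, -0.2, 0, 0, 0, 2, -0.3, 0, 0, 0, 2.5, -0.4, 0, 0]}}

```text
t: 14.97
eef_pos: [0.62, 0.0703, 0.0263]
eef_rot: [0.07, 0.998, -0.0, -0.0]
ft_force: [0.1, 0.1, -0.1]
finger_gap: 1.003
```

>>> {"name": "drive_tool", "arguments": {"deltas": [0, 0.5, -0.1, 0, 0, 0, 1, -0.1, 0, 0, 0, 1.5, -0.2, 0, 0, 0, 2, -0.3, 0, 0, 0, 2.5, -0.4, 0, 0]}}

```text
t: 15.38
eef_pos: [0.6227, 0.0699, 0.0262]
eef_rot: [0.07, 0.998, -0.0, -0.0]
ft_force: [-0.7, 0.2, 0.1]
finger_gap: 1.002
```

>>> {"name": "drive_tool", "arguments": {"deltas": [0, 0.5, -0.1, 0, 0, 0, 1, -0.1, 0, 0, 0, 1.5, -0.2, 0, 0, 0, 2, -0.3, 0, 0, 0, 2.5, -0.4, 0, 0]}}

```text
t: 15.8
eef_pos: [0.6231, 0.0698, 0.0261]
eef_rot: [0.07, 0.998, -0.0, -0.002]
ft_force: [-15.3, 2.4, 11.3]
finger_gap: 0.998
```

>>> {"name": "drive_tool", "arguments": {"deltas": [0, 0.5, -0.1, 0, 0, 0, 1, -0.1, 0, 0, 0, 1.5, -0.2, 0, 0, 0, 1.5, -0.2, 0, 0]}}

```text
t: 16.13
eef_pos: [0.6232, 0.0698, 0.0261]
eef_rot: [0.07, 0.998, -0.0, -0.004]
ft_force: [-21.5, 2.2, 17.1]
finger_gap: 0.998
```

The tool met an immediate hard stop, at the place predicted from the first contact, so the tray was already flush. I'll retreat and check.

>>> {"name": "drive_tool", "arguments": {"deltas": [0, -10, 1, 0, 0, 0, -30, 4, 0, 0, 0, -30, 4, 40, 0, 0, -30, 4, 80, 0, 0, -30, 4, 120, 0]}}

```text
t: 16.55
eef_pos: [0.5953, 0.0733, 0.1465]
eef_rot: [0.07, 0.998, -0.0, -0.001]
ft_force: [1.1, 0.3, 1.0]
finger_gap: 1.003
```

>>> {"name": "drive_tool", "arguments": {"deltas": [0, -20, -35, 40, 0, 0, -30, -70, 60, 0, 0, -30, -100, 60, 0, 0, -30, -100, 60, 0, 0, -30, -100, 60, 0]}}

```text
t: 16.97
eef_pos: [0.5672, -0.0288, 0.2076]
eef_rot: [0.072, 0.997, -0.0, 0.001]
ft_force: [-0.2, 1.1, -0.5]
finger_gap: 0.997
```

```bash
python3 -c "
from h import *
a=snap('scene','s6')[100:300,200:400];b=snap('side','d6')[130:250,200:320]
o=get_obs();print(o['ft_force'],o['eef_pos'],o['joint_vel'].round(3),o['t'])
f=lambda x:cv2.resize(x[:,:,::-1],(400,400),interpolation=2)
cv2.imwrite('pics/c8.png',np.hstack([f(a),f(b)]))"
```

```text
[0.63794021 0.5399954  0.04749956] [ 0.56655051 -0.02643296  0.20575628] [ 0.025  0.015  0.006  0.002  0.002 -0.001] 17.0667
```

View pics/c8.png

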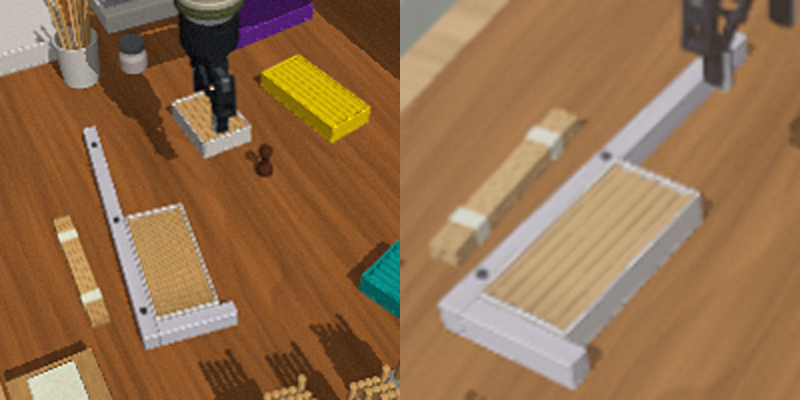

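The tray sits in the corner, against the rail and the end stop. In scene pixels, the stamp (332,180) and short tray (305,160) are where they started.

```bash
python3 -c "
from h import *
print(sign_off())"
```

```text
the job is handed in; nothing more can be done
None
```

The long white tray is in the corner of the stop, and the job was handed in at about 17 s of the 64 s allowed. No verdict came back.

I pushed its long side flush to the rail with both fingers open. Then I pushed its end along the rail to the end stop with the fingers shut, and pressed the long side once more.

- **Contact:** each final press met a hard stop, at about 28, 21 and 27 N total wrist force. The last press on the long side stopped where the first one predicted to within 1 mm, so the tray had not swung off the rail.
- **Final pictures:** both the scene and side views show the tray against both faces, with the gripper clear of it. I judged this by eye and did not measure any remaining gap.
- **Other objects:** in the last scene picture the short tray and stamp were at their starting positions. The other objects in view showed no visible change. The cartons were only partly in that crop, and the arm never went near them.
- **Unexplained reading:** during the presses against the rail the wrist also felt an upward force of 14 to 22 N. I took it to be the fingers bearing on the tray's edge, and the tray showed no sign of tipping.

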